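# Set a bar up in the cut-off jig

### The job

Get the aluminium bar ready for sawing in the cut-off jig. Push the jig's sprung fork stand up past its dead point until it snaps over against its stop and stands by itself, then lay the bar in the jig's V rest and the fork and slide it along until its end is pressed home against the length-stop screw, and leave it there. Feel your way: lean on the stand and on the stop only gently (a hard shove, 15 N or more, bends the stand or shifts the stop), and leave the other tools on the bench where they are.

Things in the scene. Friction and masses are not known exactly. Their poses are not given: they have to be found in the camera images.
- cutoff_jig: Cut-off jig, bolted down: grey steel base plate 232 x 80 x 12 mm, from x = -107 to 125 mm of its origin, which lies on the bench top. Its x axis runs along the bar's line towards the length stop, z up. It carries, from -x to +x: a rubber bumper (x = -98, up to z = 64), the fork stand, open space for the fingers (x = -43 to 30), the V rest, the stop bracket (x = 108 to 118, up to z = 138).
- v_seat (a point): Middle of the jig's V rest, on the axis of a seated bar (50 mm along the jig's x, 125.5 mm above the bench); axes as the jig's. Two 90-degree V plates with a saw slit between them reach 17 mm to each side along x; lips 17 mm to each side along y and 6 mm higher; four thin saw-guide pins at 27 mm either side along y rise 14 mm above the seat.
- stand_hinge (a point): Point on the fork stand's hinge line in the middle of the stand, 70 mm to the -x side of the jig's origin and 42 mm above the bench; axes as the jig's, the hinge line runs along y. An extension spring and the stop quadrant sit at its +y side, up to 40 mm out and 40 mm above.
- fork_stand: Sprung stand: stem 18 mm wide (y), 10 mm thick, ending in a Y of two 8 mm round prongs with ends 87 mm from the hinge, 20 mm either side. Origin on the hinge, z along the stem. It starts leaning 0.70 rad to the jig's -x side, held by its spring. Pushed at the prong ends towards +x it resists with up to 10 N, less and less up to the dead point, then runs 0.14 rad ahead to its stop.
- fork_seat (a point): Point on the fork stand 85 mm from its hinge along the stem, midway between the prongs: where the bar's axis comes to lie. The stand's stop and dead point sit together on a clamped quadrant that was set by hand: the stand ends anywhere from 0.25 rad short of upright to 0.25 rad beyond (towards the V rest). Where is not told: feel the push fade away as it snaps.
- stop_screw: Length-stop screw of the jig, a threaded steel rod of 13 mm diameter along the jig's x axis at the bar's height (125.5 mm above the bench), clamped in the stop bracket where the last user set it. Origin at the centre of its end face.
- stop_face (a point): Centre of the stop screw's end face, which looks to the jig's -x side, towards the V rest; axes as the jig's. It lies 77 to 93 mm from the jig's origin along x. A bar that is home has its middle 95 mm to the -x side of this face.
- bar: Round plain aluminium bar, 22 mm diameter, 190 mm long, 0.15 to 0.28 kg, both ends alike. Origin at its middle on its axis, x along the bar. It starts lying in the wooden rest, its axis 80 mm above the bench. In the jig it slides on the V rest and fork with 1 to 5 N of friction, up to 9 N if it is pressed down as it is pushed.
- bar_rest: Fixed wooden rest, 150 x 56 mm and 74 mm high, with two V saddles at x = -55 and 55 mm (18 mm thick); origin on the bench under its middle, x along the bar. Between the saddles the fingers can close round the bar; the board there is 12 mm thick.
- marker_1: White felt marker with a red cap, 133 mm long, lying on the bench: a bystander.
- caliper_1: Digital caliper, 230 x 69 x 11 mm, lying on the bench: a bystander.
- pliers_2: Blue-handled pliers, 143 x 61 x 14 mm, lying on the bench: a bystander.

How it is judged:
By the outcome, as a careful person would: the job done as asked, in the order asked, and still so for the second after the job is handed in, with the robot touching nothing.
It also fails if it takes over 72 s, if anything falls off the work surface, if the arm or the gripper's body presses on something with over 40 N, if the wrist force passes 120 N, or if a joint passes its speed limit or range.

### The arm

A 7-joint arm with a two-finger parallel gripper is mounted at the origin on a cart in front of the work surface, level with it; the furniture and walls round the work are solid. World frame = base frame: x ahead of the robot, y to its left, z up, the work surface at z = 0. Lengths are in m, angles in rad, forces in N, time in s.
With the tool pointing down it reaches from about 0.425 to 0.875 m from the base axis. Payload 9.9 kg.
Tool frame: the origin (TCP) lies at the very end of the fingers, on their centre line; the grasp point (between the pads) lies ctrl.hold_point_z behind it (ctrl.hold_point_z is the distance from the TCP to the grasp point, in m); z points along the fingers, y is the line along which they close (so a half turn about z gives the same grasp; the last joint's range is limited). The gripper opens to 85 mm and grips with 20 to 120 N. Pads are 22 mm wide; open, the fingers measure 114 mm over their backs; the gripper's body (76 mm by 85 mm) begins 54 mm behind the grasp point. The pads swing forward as they close: fully open they stand 13 mm farther back than shut.
Start: joints at [-1.399, 0.576, 0.025, 1.437, -0.015, 1.129, -0.057], TCP at [0.171, 0.653, 0.192] pointing down, gripper open.
Joint ranges: [-2.76, 2.76], [-0.34, 2.15], [-1.52, 1.57], [0.19, 2.46], [-1.09, 4.23], [0.17, 1.99], [-2.82, 2.82]. Speed limits (rad/s): [2.22, 2.22, 3.01, 3.01, 3.14, 3.14, 3.14].

### API

Orientations are given as a unit quaternion [w, x, y, z].
In Python, from rig import ctrl, cams, hand_in gives the robot as it stands.
- The arm moves only by the shell command python3 -m crank 'ROWS' [FORCE]. ROWS is JSON, a list of rows, each a list of 3 entries, a list of its own where there are three numbers: the closure, from 0 (fully open) to 1 (shut), then the shift along the world's x, y, z in units of 30 mm (1.0 is 30 mm), then the turn, a rotation vector about the world's x, y, z in units of 8 degrees (1.0 is 8 degrees). A call has 1 to 5 rows; each row is the pose to reach, as a shift and turn from the pose commanded when the call began; what a row does not reach only later rows make up. A row lasts 1/8 s, in which the tool goes at most 62.5 mm and 10.7 degrees, less where a joint would pass 70% of its speed; a pose out of reach is approached as far as the arm can. A call with a gripper value outside its range is refused whole. The fingers move at their own pace and stop on an object; FORCE is the grip in N (left out, the last holds). Time passes only in rows, so rows that repeat a pose let the fingers close. It gives the time, the measured TCP pose, the force, the opening and the grip force at its end, in the units of the state.
- ctrl.state(): the state, without advancing time (a new reading comes with each control period).
- cams.snapshot(name): name is "side" or "top" or "wrist"; returns a dict with "color" (420x560x3 uint8, red, green, blue), "fov_y" (degrees; the focal length in pixels is half the picture's height over the tangent of half this angle, whatever the lens; pixels are square), "cx", "cy" (the principal point, pixels), "extrinsics" (4x4, takes a point from camera to world coordinates); the wrist camera has in their place "T_tool_cam" (4x4, takes a point from camera to tool coordinates, whose origin is the TCP and whose axes are the flange's). Camera axes: x right, y up, looking along -z (the intrinsics and any distortion apply to the point x, -y, -z); pixel columns grow to the right and rows downward; lengths in m; the calibration is good to about 2 mm. The wrist camera is an equidistant fisheye: a pixel r from the principal point sees the ray r / f radians off the axis. A picture is of the moment at which its call begins: read the wrist's pose just before it. There is no depth.
- hand_in(): hands the job in; it is judged then, once.
The state is a dict: "time": time; "joints": joint angles; "qd": joint speeds; "tau": joint torques, N m; "tool_pos": TCP position; "tcp_rot": TCP orientation; "ft_force": force on the tool from outside, world axes, zero at the start; "torque": the same for the moment, N m; "gripper_width": finger opening in m; "gripper_force": force on a finger pad.
Only numpy, scipy, OpenCV 4.12 (cv2) and the standard library are available. Lean on these libraries where they do the work, as an engineer would, in place of code of your own. Each camera call takes 0.05 s, during which the arm holds its last target. There are 200 camera calls.

## Working session

There is one attempt and no reset: what is moved stays moved. The work goes in short steps, Python scripts to look and compute and a shell command to move; the robot and the scene stay as the last step left them, time stands still between calls to the robot, and variables do not carry over. Pictures are saved under pics/ and viewed, at most 12 in all, crops included, and the job is handed in when it is done.

```bash
ls; mkdir -p pics
python3 - <<'E'
from rig import ctrl,cams
import cv2,numpy as np
s=ctrl.state();print({k:np.round(v,3).tolist() for k,v in s.items()},ctrl.hold_point_z)
for n in("side","top"):
    d=cams.snapshot(n);cv2.imwrite(f"pics/{n}0.png",d["color"][...,::-1])
    print(n,d["fov_y"],d["cx"],d["cy"],np.round(d["extrinsics"],4).tolist(),[k for k in d])
    np.savez(f"{n}0.npz",**{k:v for k,v in d.items()})
E
```

```text
pics
{'time': 0.0, 'joints': [-1.399, 0.577, 0.025, 1.438, -0.015, 1.129, -0.057], 'qd': [0.0, -0.001, -0.0, -0.002, -0.0, 0.0, -0.002], 'tau': [0.0, -76.576, 2.251, -28.595, 0.016, 0.013, 0.0], 'tool_pos': [0.171, 0.653, 0.191], 'tcp_rot': [-0.0, 0.128, 0.992, -0.001], 'ft_force': [-0.635, -0.127, 0.17], 'torque': [0.019, 0.025, -0.033], 'gripper_force': 0.0, 'gripper_width': 0.085} 0.0187
side 51.93561747863282 281.2746495362739 209.13657294803497 [[0.9673, 0.0873, -0.2382, 0.2727], [-0.2529, 0.4051, -0.8786, -0.4097], [0.0198, 0.9101, 0.4139, 0.4512], [0.0, 0.0, 0.0, 1.0]] ['color', 'fov_y', 'cx', 'cy', 'extrinsics']
top 52.668965520302166 284.1609764853554 208.47437233861987 [[-0.0132, 0.9963, -0.0854, 0.4064], [-0.9996, -0.0109, 0.0277, 0.36], [0.0267, 0.0857, 0.996, 1.0218], [0.0, 0.0, 0.0, 1.0]] ['color', 'fov_y', 'cx', 'cy', 'extrinsics']
```

View pics/top0.png

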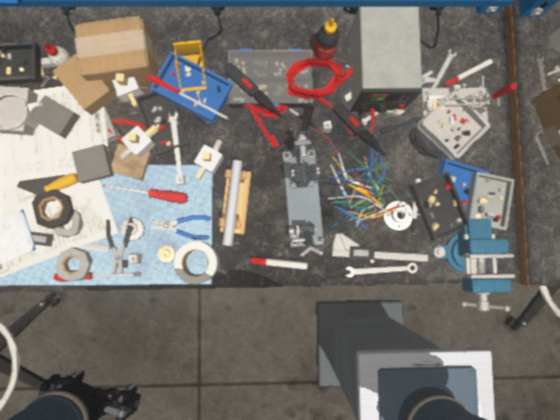

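View pics/side0.png

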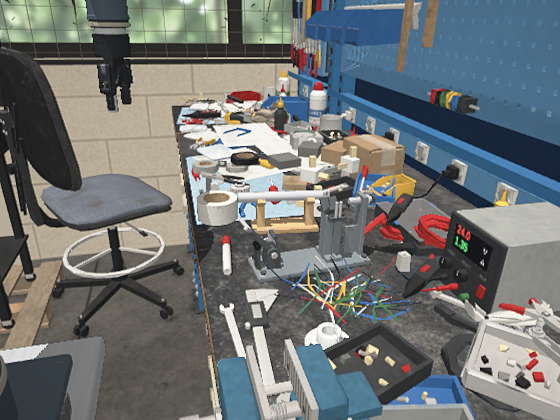

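The top view shows the bar in its rest around (233,200) and the jig around (303,190). The stand is at the near end (305,238) and the stop at the far end (302,145), so jig x is roughly world +x. The side view shows the stand at (268,245) and the V rest and bracket at (345,225). I'll enlarge both.

Run:
```python
import cv2,numpy as np
a=np.load("top0.npz")["color"][...,::-1];b=np.load("side0.npz")["color"][...,::-1]
A=cv2.resize(a[120:260,200:340],(600,600),interpolation=cv2.INTER_CUBIC)
cv2.imwrite("pics/topc.png",A)
B=cv2.resize(b[180:285,235:385],(800,560),interpolation=cv2.INTER_CUBIC)
cv2.imwrite("pics/sidec.png",B)
```

```text
(no output)
```

View pics/topc.png

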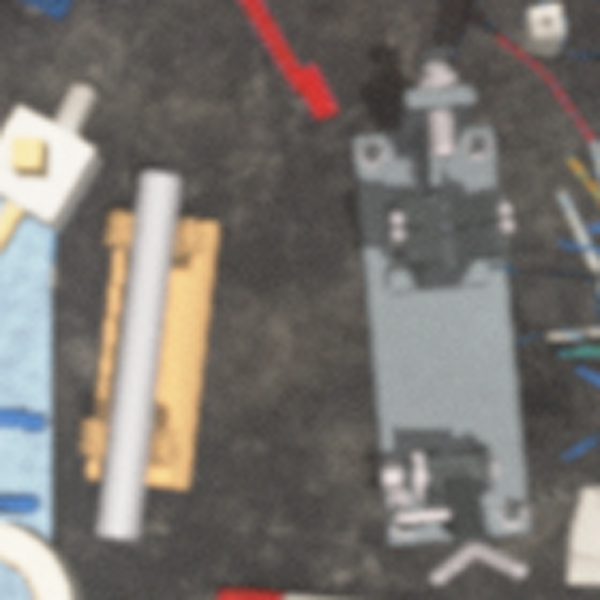

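View pics/sidec.png

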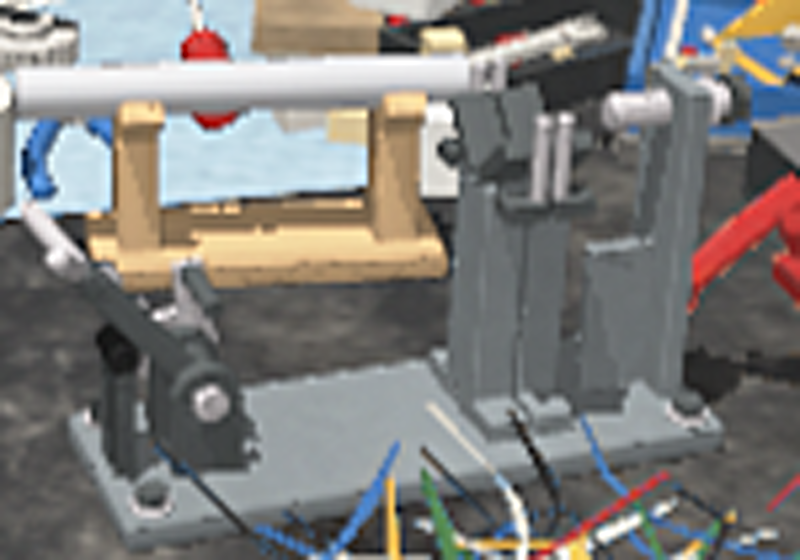

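The top crop shows the plate corners at about (357,138), (493,128), (528,530) and (388,543), the pins at (397,226) and (506,219), and the prong tips at (437,580) and (523,573). The screw end is at (441,152), and the bar runs from (160,172) to (119,540). In the side crop the screw tip is at (608,110), and the prongs point to the upper left at (30,215). Next I'll cast rays and cross-check them.

```bash
cat > h.py <<'E'
import numpy as np,cv2
def ray(d,u,v):
    f=420/2/np.tan(np.radians(float(d["fov_y"]))/2); E=d["extrinsics"]
    r=np.array([(u-d["cx"])/f,-(v-d["cy"])/f,-1]); return E[:3,3],E[:3,:3]@r
def onz(d,u,v,z):
    o,r=ray(d,u,v); return o+r*(z-o[2])/r[2]
def proj(d,p):
    f=420/2/np.tan(np.radians(float(d["fov_y"]))/2); E=d["extrinsics"]
    q=E[:3,:3].T@(np.asarray(p)-E[:3,3]); return np.array([d["cx"]-f*q[0]/q[2],d["cy"]+f*q[1]/q[2]])
def cross(d1,p1,d2,p2):
    o1,r1=ray(d1,*p1);o2,r2=ray(d2,*p2)
    t=np.linalg.lstsq(np.c_[r1,-r2],o2-o1,rcond=None)[0]
    a,b=o1+r1*t[0],o2+r2*t[1]; return (a+b)/2,np.linalg.norm(a-b)
E
python3 - <<'E'
from h import *
np.set_printoptions(precision=4,suppress=True)
T=dict(np.load("top0.npz"));S=dict(np.load("side0.npz"))
t=lambda x,y:(200+(x+.5)*140/600-.5,120+(y+.5)*140/600-.5)
s=lambda x,y:(235+(x+.5)*150/800-.5,180+(y+.5)*105/560-.5)
C=[onz(T,*t(*p),.012) for p in[(357,138),(493,128),(528,530),(388,543)]]
print(np.array(C)); print([np.linalg.norm(C[i]-C[(i+1)%4]) for i in range(4)])
ax=(C[0]+C[1]-C[2]-C[3])[:2]; ax/=np.linalg.norm(ax); mid=np.mean(C,0)[:2]
o=mid-ax*.009; print("plate: origin",o,"yaw",np.arctan2(ax[1],ax[0]))
pl,pr=onz(T,*t(397,226),.1395),onz(T,*t(506,219),.1395)
print("pins",pl,pr,np.linalg.norm(pl-pr)); y=(pl-pr)[:2];print("yaw",np.arctan2(-y[0],y[1]),"origin",(pl+pr)[:2]/2-.05*ax)
q1,q2=onz(T,*t(437,580),.1085),onz(T,*t(523,573),.1085);m=(q1+q2)[:2]/2
n=np.array([-ax[1],ax[0]]);print("prongs",q1,q2,"in jig",(m-o)@ax,(m-o)@n)
print("screw",[((p[:2]-o)@ax,(p[:2]-o)@n) for p in[onz(T,*t(441,152),.130)]])
print("screw cross",cross(T,t(441,152),S,s(608,110)))
img=T["color"];hsv=cv2.cvtColor(img,cv2.COLOR_RGB2HSV)
m=((hsv[...,2]>110)&(hsv[...,1]<50)).astype(np.uint8);m[:,:218]=0;m[:,245:]=0;m[:158]=0;m[248:]=0
k,l,st,c=cv2.connectedComponentsWithStats(m);i=1+np.argmax(st[1:,4]);pts=np.argwhere(l==i)[:,::-1].astype(np.float32)
r=cv2.minAreaRect(pts);print(r)
bx=cv2.boxPoints(r);W=np.array([onz(T,*p,.082) for p in bx]);print(W,[np.linalg.norm(W[i]-W[(i+1)%4]) for i in range(4)],W.mean(0))
e=W[0]-W[1] if np.linalg.norm(W[0]-W[1])>.1 else W[1]-W[2];e*=np.sign(e[0]);print("bar yaw",np.arctan2(e[1],e[0]))
# side check of bar ends
for x,yy in[(18,88),(470,80)]: print("bar end side z=.08",onz(S,*s(x,yy),.08))
E
```

```text
[[0.6304 0.3331 0.012 ]
 [0.6356 0.2561 0.012 ]
 [0.4088 0.241  0.012 ]
 [0.4027 0.3189 0.012 ]]
[np.float64(0.07716993792513754), np.float64(0.22726800664787894), np.float64(0.0781003635386349), np.float64(0.2281821491312636)]
plate: origin [0.5104 0.2867] yaw 0.06435173281207388
pins [0.5581 0.3174 0.1395] [0.5611 0.2637 0.1395] 0.05380936039604713
yaw 0.05614552047972451 origin [0.5097 0.2873]
prongs [0.3843 0.2985 0.1085] [0.3871 0.2553 0.1085] in jig -0.12504849975268084 -0.0017007478162642945
screw [(np.float64(0.08676596483868215), np.float64(0.002183928695844621))]
screw cross (array([0.5976, 0.2942, 0.1257]), np.float64(0.00029193786620821744))
((232.05690002441406, 202.50656127929688), (11.385994911193848, 87.57283020019531), 6.581944942474365)
[[0.407  0.473  0.082 ]
 [0.6008 0.4505 0.082 ]
 [0.5977 0.4252 0.082 ]
 [0.4039 0.4482 0.082 ]] [np.float64(0.19510113630236695), np.float64(0.02545313337001469), np.float64(0.1951844233707649), np.float64(0.024993811727197994)] [0.5024 0.4492 0.082 ]
bar yaw -0.11562230716125045
bar end side z=.08 [0.4101 0.4662 0.08  ]
bar end side z=.08 [0.598  0.4354 0.08  ]
```

The measurements agree: the plate gives 228 x 78 mm, pin spacing 53.8 mm, screw height 125.7 mm, and bar length about 190 mm.

- **Jig:** origin ≈ (0.510, 0.287), yaw ≈ 0.062, screw face ≈ 87 mm along jig x.
- **Bar:** centre ≈ (0.502, 0.449), yaw ≈ -0.118.

First I'll move behind the fork prongs with the fingers about 30 mm apart, so that one finger pushes each prong.

```bash
python3 -m crank '[[0.65,[0.9,-1.8,0.1],[0,0,0.5]],[0.65,[1.8,-3.6,0.1],[0,0,1.0]],[0.65,[2.7,-5.4,0.1],[0,0,1.5]],[0.65,[3.6,-7.2,0.1],[0,0,2.0]],[0.65,[4.4,-9.0,0.1],[0,0,2.3]]]'
python3 -m crank '[[0.65,[0.8,-1.7,-0.4],[0,0,0]],[0.65,[1.7,-3.5,-1.0],[0,0,0]],[0.65,[1.7,-3.5,-1.5],[0,0,0]],[0.65,[1.7,-3.5,-1.5],[0,0,0]]]'
```

```text
time: 0.72
tool_pos: [0.3036, 0.3809, 0.1949]
tcp_rot: [0.0, -0.033, 0.999, -0.0]
ft_force: [2.0, 0.8, 0.6]
gripper_width: 0.0302
gripper_force: 0.0
time: 1.23
tool_pos: [0.3534, 0.2771, 0.1494]
tcp_rot: [-0.001, -0.032, 0.999, -0.001]
ft_force: [-0.2, -0.2, -0.1]
gripper_width: 0.0298
gripper_force: 0.0
```

```bash
python3 -m crank '[[0.65,[0,0,-0.9],[0,0,0]],[0.65,[0,0,-1.75],[0,0,0]],[0.65,[0.1,0.005,-1.75],[0,0,0]],[0.65,[0.2,0.01,-1.75],[0,0,0]],[0.65,[0.3,0.02,-1.75],[0,0,0]]]'
python3 -m crank '[[0.65,[0.05,0.003,0],[0,0,0]],[0.65,[0.1,0.006,0],[0,0,0]],[0.65,[0.1,0.006,0],[0,0,0]]]'
python3 -m crank '[[0.65,[0.07,0.004,0],[0,0,0]],[0.65,[0.14,0.008,0],[0,0,0]],[0.65,[0.14,0.008,0],[0,0,0]]]'
python3 - <<'E'
from rig import cams
import cv2
d=cams.snapshot("side");cv2.imwrite("pics/s1.png",cv2.resize(d["color"][150:285,225:405,::-1],(720,540),interpolation=cv2.INTER_CUBIC))
E
```

```text
time: 1.85
tool_pos: [0.3636, 0.2794, 0.0986]
tcp_rot: [0.001, -0.033, 0.999, 0.001]
ft_force: [-0.6, -0.3, 0.2]
gripper_width: 0.0295
gripper_force: 0.0
time: 2.22
tool_pos: [0.3659, 0.2788, 0.0977]
tcp_rot: [0.0, -0.033, 0.999, 0.0]
ft_force: [0.4, 1.2, 0.8]
gripper_width: 0.0298
gripper_force: 0.0
time: 2.6
tool_pos: [0.3702, 0.279, 0.0976]
tcp_rot: [0.0, -0.033, 0.999, -0.0]
ft_force: [-0.2, 0.1, -0.2]
gripper_width: 0.0301
gripper_force: 0.0
```

View pics/s1.png

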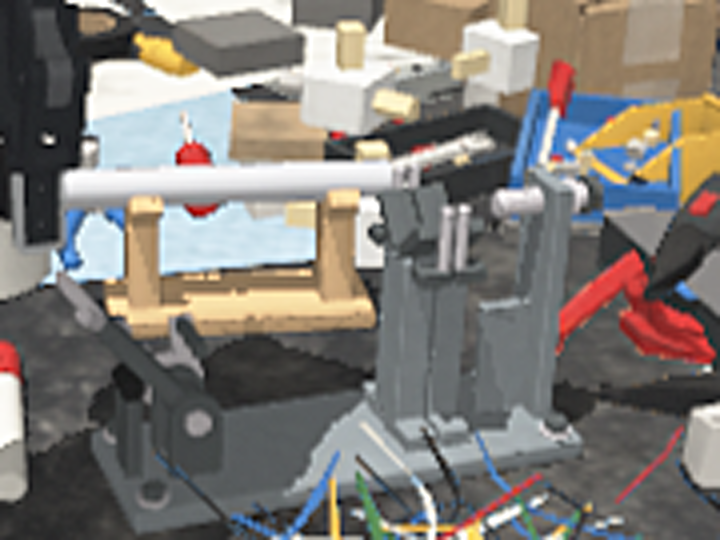

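The side view shows the fingertips at about (45,243), which looks a little higher than the prong end at about (62,278). I'll triangulate to check this before pushing.

Run:
```python
from h import *
np.set_printoptions(precision=4,suppress=True)
T=dict(np.load("top0.npz"));S=dict(np.load("side0.npz"))
t=lambda x,y:(200+(x+.5)*140/600-.5,120+(y+.5)*140/600-.5)
s=lambda x,y:(225+(x+.5)/4-.5,150+(y+.5)/4-.5)
print("near prong end",cross(T,t(523,573),S,s(62,278)))
c=lambda p:(proj(S,p)-[225,150])*4
print(c([.387,.255,.1085]),"tip hinge line",c([.44,.283,.042]))
for z in(.0976,.105,.11):
  for yy in(.249,.264,.294,.309):
    for dx in(-.011,.011): print(z,yy,dx,c([.3702+dx,yy,z]))
```

```text
near prong end (array([0.3839, 0.2578, 0.1245]), np.float64(0.007299158354356753))
[ 77.754  311.4407] tip hinge line [179.8243 399.4694]
0.0976 0.249 -0.011 [ 17.1111 346.3612]
0.0976 0.249 0.011 [ 67.4384 341.1837]
0.0976 0.264 -0.011 [ 12.1005 330.6445]
0.0976 0.264 0.011 [ 61.5941 325.6641]
0.0976 0.294 -0.011 [  2.5839 300.7939]
0.0976 0.294 0.011 [ 50.4903 296.1775]
0.0976 0.309 -0.011 [ -1.9387 286.6077]
0.0976 0.309 0.011 [ 45.2115 282.1595]
0.105 0.249 -0.011 [ 16.5934 331.1729]
0.105 0.249 0.011 [ 67.1304 326.0807]
0.105 0.264 -0.011 [ 11.5715 315.6574]
0.105 0.264 0.011 [ 61.268  310.7602]
0.105 0.294 -0.011 [  2.0356 286.1949]
0.105 0.294 0.011 [ 50.1319 281.6577]
0.105 0.309 -0.011 [ -2.4954 272.196 ]
0.105 0.309 0.011 [ 44.8389 267.8251]
0.11 0.249 -0.011 [ 16.2412 320.8394]
0.11 0.249 0.011 [ 66.9209 315.8057]
0.11 0.264 -0.011 [ 11.2117 305.462 ]
0.11 0.264 0.011 [ 61.0462 300.6218]
0.11 0.294 -0.011 [  1.6626 276.2658]
0.11 0.294 0.011 [ 49.8882 271.7829]
0.11 0.309 -0.011 [ -2.874  262.3953]
0.11 0.309 0.011 [ 44.5854 258.0775]
```

Run:
```python
from rig import cams
import cv2,numpy as np
d=cams.snapshot("side");a=cv2.resize(d["color"][140:260,195:295,::-1],(500,600),interpolation=cv2.INTER_CUBIC)
d=cams.snapshot("top");b=cv2.resize(d["color"][220:340,285:345,::-1],(300,600),interpolation=cv2.INTER_CUBIC)
cv2.imwrite("pics/s2.png",np.hstack([a,b]))
```

```text
(no output)
```

View pics/s2.png

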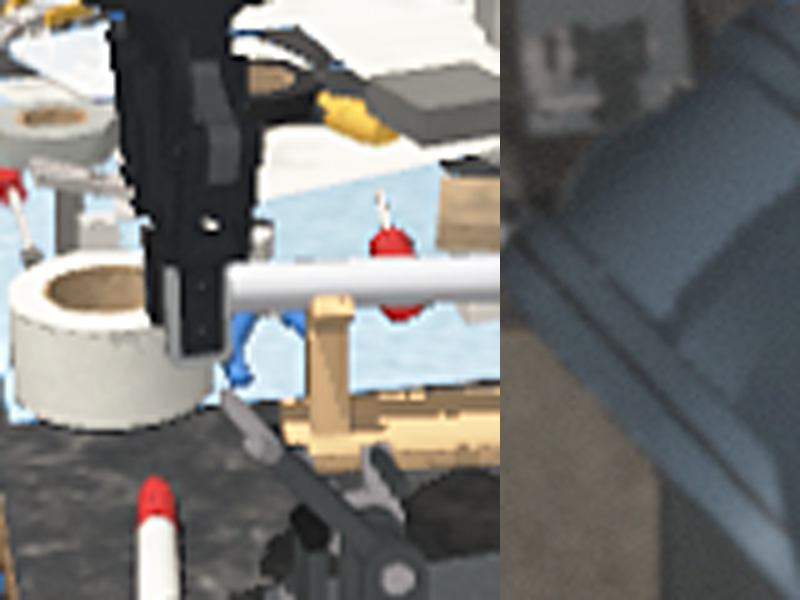

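The fingertip in the side crop is at about px (234,212), which is higher than the reported TCP projects. I'll check the reported TCP against the first side picture, where the fingertips were near (112,108).

Run:
```python
from h import *
from rig import ctrl
np.set_printoptions(precision=4,suppress=True)
S=dict(np.load("side0.npz"))
a=S["color"][40:125,80:145].mean(2)
print(proj(S,[.171,.653,.191]),proj(S,[.171,.653,.231]))
y=np.array([.254,.968,0]);x=np.array([-.967,.254,0]);p=np.array([.171,.653,.191])
for sg in(-1,1):
  for w in(.0425,.057): print(sg,w,proj(S,p+sg*w*y),proj(S,p+sg*w*y+[0,0,.013]))
d=(S["color"].max(2)<60).astype(int)
for r in range(60,116,2): 
    c=np.where(d[r,80:145])[0]+80; print(r,(c.min(),c.max(),len(c)) if len(c) else None)
print(ctrl.state()["joints"],ctrl.state()["tool_pos"])
```

```text
[123.4536 130.8214] [121.1835 113.8382]
-1 0.0425 [117.1926 135.4816] [116.3993 129.8316]
-1 0.057 [114.9415 137.1571] [114.1247 131.4388]
1 0.0425 [129.2555 126.5029] [128.5825 121.2234]
1 0.057 [131.1389 125.1012] [130.4837 119.8801]
60 (np.int64(80), np.int64(144), 65)
62 (np.int64(80), np.int64(144), 65)
64 (np.int64(97), np.int64(130), 23)
66 (np.int64(97), np.int64(129), 25)
68 (np.int64(98), np.int64(129), 27)
70 (np.int64(98), np.int64(130), 28)
72 (np.int64(98), np.int64(130), 28)
74 (np.int64(98), np.int64(130), 31)
76 (np.int64(98), np.int64(131), 33)
78 (np.int64(99), np.int64(131), 31)
80 (np.int64(99), np.int64(131), 31)
82 (np.int64(99), np.int64(132), 27)
84 (np.int64(99), np.int64(129), 27)
86 (np.int64(99), np.int64(129), 27)
88 (np.int64(100), np.int64(128), 17)
90 (np.int64(100), np.int64(129), 26)
92 (np.int64(101), np.int64(129), 24)
94 (np.int64(106), np.int64(129), 19)
96 (np.int64(106), np.int64(129), 16)
98 (np.int64(107), np.int64(130), 16)
100 (np.int64(107), np.int64(130), 16)
102 (np.int64(107), np.int64(130), 16)
104 (np.int64(108), np.int64(113), 6)
106 (np.int64(108), np.int64(114), 7)
108 (np.int64(108), np.int64(114), 7)
110 None
112 None
114 None
[-0.7526  0.392   0.0069  2.1001 -0.0044  0.6497  0.8934] [0.3699 0.279  0.0976]
```

The fingers appear about 45 mm above the reported TCP in both pictures. I'll check with the wrist camera, marking where known scene points should appear.

```bash
cat >> h.py <<'E'
def q2R(q):
    from scipy.spatial.transform import Rotation as R
    return R.from_quat([q[1],q[2],q[3],q[0]]).as_matrix()
def wproj(d,st,p,tool=False):
    f=420/2/np.tan(np.radians(float(d["fov_y"]))/2)
    if not tool: p=q2R(st["tcp_rot"]).T@(np.asarray(p)-st["tool_pos"])
    M=np.linalg.inv(d["T_tool_cam"]); q=M[:3,:3]@p+M[:3,3]
    a=np.array([q[0],-q[1]]);th=np.arctan2(np.linalg.norm(a),-q[2])
    return np.array([d["cx"],d["cy"]])+f*th*a/np.linalg.norm(a)
E
python3 - <<'E'
from h import *
from rig import ctrl,cams
np.set_printoptions(precision=4,suppress=True)
st=ctrl.state();d=cams.snapshot("wrist");np.savez("w0.npz",**d)
print(d["fov_y"],d["cx"],d["cy"],d["T_tool_cam"])
im=d["color"][...,::-1].copy();
im=cv2.resize(im,(784,588),interpolation=cv2.INTER_CUBIC)
P={"prL":[.3843,.2985,.1085],"prR":[.3871,.2553,.1085],"barN":[.408,.461,.08],"pinL":[.5581,.3174,.1395],"pinR":[.5611,.2637,.1395],"c3":[.4088,.241,.012],"c4":[.4027,.3189,.012]}
for k,p in P.items():
    u=wproj(d,st,p);print(k,u*1.4);cv2.drawMarker(im,tuple(int(v*1.4) for v in u),(0,0,255),1,14,1)
for p in([0,0,0],[0,.015,0],[0,-.015,0],[0,.015,-.0187],[0,.015,-.045]):
    u=wproj(d,st,np.array(p),True);print(p,u*1.4);cv2.drawMarker(im,tuple(int(v*1.4) for v in u),(0,255,0),0,14,1)
cv2.imwrite("pics/w0.png",im)
E
```

```text
65.70646984690485 273.9397607573679 211.61564970852453 [[-0.0005  0.9446  0.3283  0.0856]
 [ 1.      0.0003  0.0005 -0.0007]
 [ 0.0004  0.3283 -0.9446 -0.1834]
 [ 0.      0.      0.      1.    ]]
prL [427.5219 385.379 ]
prR [328.7161 385.1911]
barN [677.2312 397.4405]
pinL [426.9164 642.556 ]
pinR [339.907  642.1874]
c3 [322.6533 337.5537]
c4 [442.6621 336.1397]
[0, 0, 0] [385.273  342.8236]
[0, 0.015, 0] [419.006  342.7214]
[0, -0.015, 0] [351.5234 342.7555]
[0, 0.015, -0.0187] [422.2494 362.0657]
[0, 0.015, -0.045] [427.8368 395.8829]
```

View pics/w0.png

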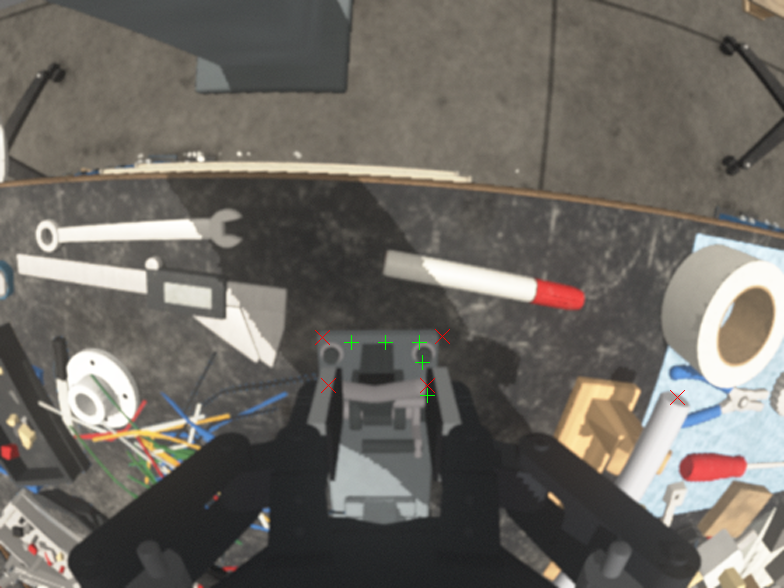

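The known points (plate corners, prong ends, bar end) land on their features, so the reported pose and the cameras agree. The finger ends, at (325,368) and (450,370), are clearly behind the stated TCP. I'll solve for how far.

Run:
```python
from h import *
from rig import ctrl
np.set_printoptions(precision=1,suppress=True)
d=dict(np.load("w0.npz"));S=dict(np.load("side0.npz"));st=ctrl.state();R=q2R(st["tcp_rot"])
for z in(-.01,-.02,-.03,-.04,-.05,-.06):
    row=[]
    for x in(.011,-.011):
        for y in(.015,.0295): 
            row.append(wproj(d,st,np.array([x,y,z]),True)*1.4)
    near=[(proj(S,st["tool_pos"]+R@np.array([x,-.0295 ,z]))-[195,140])*5 for x in(.011,-.011)]
    print(z,*row,"| side",*near)
g=cv2.cvtColor(d["color"],cv2.COLOR_RGB2GRAY)
print(g[255:275,225:250]);
```

```text
-0.01 [421.5 328.9] [456.  328.7] [419.8 375.2] [452.8 374.8] | side [175.3 457. ] [237.7 448.9]
-0.02 [423.4 338.9] [459.6 338.6] [421.5 386.9] [456.  386.3] | side [174.5 431. ] [237.2 423.1]
-0.03 [425.6 349.9] [463.7 349.5] [423.4 399.6] [459.5 398.9] | side [173.6 404.8] [236.7 397. ]
-0.04 [427.9 362.2] [468.1 361.6] [425.4 413.6] [463.3 412.7] | side [172.7 378.2] [236.2 370.6]
-0.05 [430.5 375.9] [473.  375.1] [427.6 429. ] [467.4 427.9] | side [171.9 351.3] [235.7 343.9]
-0.06 [433.4 391.2] [478.4 390.2] [430.  445.9] [472.  444.5] | side [171.  324.2] [235.1 317. ]
[[ 61  70  84  98 108 102  85  72  71  73  72  72  71  70  73  74  88 110
  127 125 111 104 102 102 102]
 [ 64  69  83  95 103  98  84  74  73  72  74  72  73  73  73  77  93 113
  123 116 107 101 103 102 104]
 [ 64  67  80  91 101 100  86  78  75  73  71  71  72  73  74  85 102 113
  115 109 102 103 103 102 102]
 [ 61  64  77  92  97  99  93  83  78  73  73  71  74  75  80  92 105 110
  107 103 102 100  99 103 101]
 [ 60  66  76  89  98 100  97  92  87  81  78  77  78  80  87  98 105 105
  103 101 102 102 102 10
[... 882 characters left out ...]
14 114 113 113 111  95  65  43  37  37
   51  72  93  99 103 100 100]
 [ 69  68  83 101 112 114 114 114 114 112 115 114 109  88  58  42  38  39
   47  70  91 100 102 100 101]
 [ 70  74  86 105 113 116 114 114 114 114 114 111 106  84  55  40  37  38
   46  70  91 102  99 101 100]
 [ 63  71  92 106 114 115 114 115 113 115 114 114 104  76  47  38  37  37
   49  71  94 101  99 102  99]
 [ 50  71  93 110 114 114 114 113 114 114 113 115 100  70  44  38  37  36
   45  73  99 106 105 105 102]
 [ 52  74  98 110 114 114 115 114 113 116 115 110  95  64  43  36  35  35
   46  76 105 113 113 110 110]
 [ 58  83 104 112 114 113 114 114 115 113 113 108  89  60  40  39  37  36
   45  78 107 120 121 118 117]]
```

Both views put the real finger ends about 45 mm short of the reported TCP at this opening, in the wrist view (tip edge row 368) and the side view (row 357). From here on I use tip z = reported z + 0.045, and a grasp point about 64 mm behind the reported TCP. I'll back off, lower 45 mm and feel forward again.

```bash
python3 -m crank '[[0.65,[-0.3,-0.02,0],[0,0,0]],[0.65,[-0.3,-0.02,-0.75],[0,0,0]],[0.65,[-0.3,-0.02,-1.5],[0,0,0]],[0.65,[-0.3,-0.02,-1.5],[0,0,0]]]'
python3 -m crank '[[0.65,[0.08,0.005,0],[0,0,0]],[0.65,[0.16,0.01,0],[0,0,0]],[0.65,[0.24,0.015,0],[0,0,0]],[0.65,[0.3,0.02,0],[0,0,0]]]'
python3 -m crank '[[0.65,[0.07,0.004,0],[0,0,0]],[0.65,[0.14,0.008,0],[0,0,0]],[0.65,[0.14,0.008,0],[0,0,0]]]'
```

```text
time: 3.3
tool_pos: [0.3596, 0.2777, 0.0517]
tcp_rot: [-0.001, -0.033, 0.999, -0.001]
ft_force: [0.2, -0.4, 0.3]
gripper_width: 0.0302
gripper_force: 0.0
time: 3.8
tool_pos: [0.3704, 0.2792, 0.0529]
tcp_rot: [0.0, -0.033, 0.999, 0.0]
ft_force: [0.1, 0.5, -0.3]
gripper_width: 0.0299
gripper_force: 0.0
time: 4.18
tool_pos: [0.3732, 0.2792, 0.0525]
tcp_rot: [-0.001, -0.033, 0.999, -0.0]
ft_force: [-4.3, 0.6, 2.3]
gripper_width: 0.0298
gripper_force: 2.1
```

Contact at the expected place, -4.3 N. I'll push along the arc in small steps.

```bash
python3 -m crank '[[0.65,[0.07,0.004,0.05],[0,0,0]],[0.65,[0.14,0.008,0.1],[0,0,0]],[0.65,[0.21,0.012,0.15],[0,0,0]]]'
python3 -m crank '[[0.65,[0.07,0.004,0.05],[0,0,0]],[0.65,[0.14,0.008,0.1],[0,0,0]],[0.65,[0.21,0.012,0.14],[0,0,0]]]'
```

```text
time: 4.55
tool_pos: [0.3787, 0.2795, 0.0568]
tcp_rot: [-0.001, -0.033, 0.999, -0.001]
ft_force: [-8.5, 0.9, 2.6]
gripper_width: 0.0297
gripper_force: 3.7
time: 4.92
tool_pos: [0.3853, 0.28, 0.0612]
tcp_rot: [-0.001, -0.033, 0.999, -0.0]
ft_force: [-7.1, 1.6, 2.4]
gripper_width: 0.0298
gripper_force: 3.0
```

```bash
python3 -m crank '[[0.65,[0.07,0.004,0.04],[0,0,0]],[0.65,[0.14,0.008,0.07],[0,0,0]],[0.65,[0.21,0.012,0.1],[0,0,0]]]'
python3 -m crank '[[0.65,[0.07,0.004,0.03],[0,0,0]],[0.65,[0.14,0.008,0.06],[0,0,0]],[0.65,[0.21,0.012,0.08],[0,0,0]]]'
```

```text
time: 5.3
tool_pos: [0.3929, 0.2805, 0.0643]
tcp_rot: [-0.0, -0.033, 0.999, -0.0]
ft_force: [-3.8, 0.5, 2.6]
gripper_width: 0.0297
gripper_force: 1.7
time: 5.68
tool_pos: [0.3999, 0.2807, 0.0668]
tcp_rot: [0.0, -0.032, 0.999, 0.0]
ft_force: [-1.6, -0.2, 0.7]
gripper_width: 0.0301
gripper_force: 0.6
```

```bash
python3 -m crank '[[0.65,[0.07,0.004,0.02],[0,0,0]],[0.65,[0.14,0.008,0.04],[0,0,0]]]'
python3 -m crank '[[0.65,[0.07,0.004,0.02],[0,0,0]],[0.65,[0.14,0.008,0.03],[0,0,0]]]'
python3 -m crank '[[0.65,[0.06,0.004,0.01],[0,0,0]],[0.65,[0.06,0.004,0.01],[0,0,0]]]'
```

```text
time: 5.92
tool_pos: [0.404, 0.2809, 0.0679]
tcp_rot: [0.0, -0.032, 0.999, -0.0]
ft_force: [-0.3, -0.5, 0.2]
gripper_width: 0.0298
gripper_force: 0.2
time: 6.18
tool_pos: [0.4081, 0.2812, 0.0688]
tcp_rot: [0.0, -0.033, 0.999, 0.0]
ft_force: [0.1, 0.1, 0.5]
gripper_width: 0.0297
gripper_force: 0.0
time: 6.42
tool_pos: [0.4098, 0.2813, 0.0691]
tcp_rot: [0.0, -0.033, 0.999, 0.0]
ft_force: [0.1, -0.1, 0.2]
gripper_width: 0.0299
gripper_force: 0.0
```

The push faded to zero as it snapped. I'll retreat, rise, open, and go over the bar.

```bash
python3 -m crank '[[0.65,[-0.4,-0.02,0],[0,0,0]],[0.5,[-0.4,-0.02,1.0],[0,0,0]],[0.2,[-0.3,0.4,1.8],[0,0,-0.3]],[0,[0.8,2.0,1.8],[0,0,-0.7]],[0,[2.0,3.6,1.8],[0,0,-1.3]]]'
python3 -m crank '[[0,[1.2,1.96,0],[0,0,0]],[0,[1.24,1.96,0],[0,0,0]]]'
python3 - <<'E'
from h import *
from rig import ctrl,cams
np.set_printoptions(precision=4,suppress=True)
a=cams.snapshot("side");np.savez("side1.npz",**a);st=ctrl.state();w=cams.snapshot("wrist");np.savez("w1.npz",**w)
A=cv2.resize(a["color"][155:285,225:365,::-1],(420,390),interpolation=cv2.INTER_CUBIC)
im=cv2.resize(w["color"][...,::-1],(504,378))
for p in([.408,.461,.08],[.596,.437,.08],[.502,.449,.08]):
    u=wproj(w,st,p)*.9;print(u);cv2.drawMarker(im,(int(u[0]),int(u[1])),(0,0,255),1,10,1)
c=np.zeros((390,800,3),np.uint8);c[:390,:420]=A;c[:378,420:]=im[:,62:442];cv2.imwrite("pics/s3.png",c)
E
```

```text
time: 7.05
tool_pos: [0.4694, 0.3907, 0.124]
tcp_rot: [0.0, 0.059, 0.998, 0.0]
ft_force: [1.0, 0.6, 0.2]
gripper_width: 0.0856
gripper_force: 0.0
time: 7.3
tool_pos: [0.5061, 0.4523, 0.1218]
tcp_rot: [-0.0, 0.056, 0.998, 0.001]
ft_force: [-0.5, 0.2, -0.2]
gripper_width: 0.0857
gripper_force: 0.0
[246.9645  75.4157]
[244.3827 286.9934]
[245.4701 194.2288]
```

View pics/s3.png

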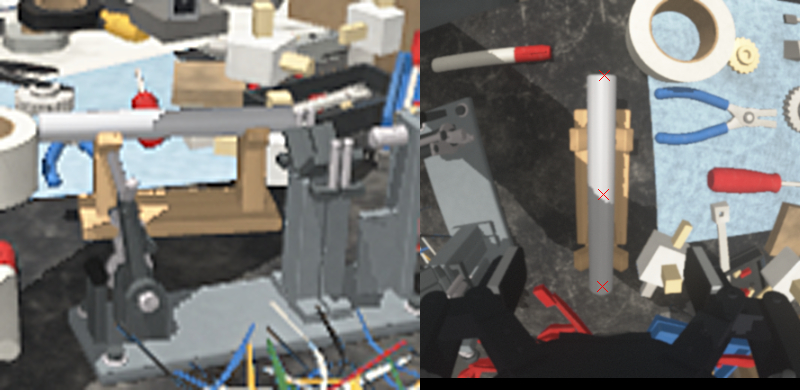

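The stand now stands nearly upright, with its prong end at (110,140) and hinge at (147,300). The bar markers sit on the bar axis. I'll lower and grasp.

```bash
python3 -m crank '[[0.3,[0.02,-0.13,-0.5],[0,0,0]],[0.3,[0.02,-0.13,-1.6],[0,0,0]],[0.3,[0.02,-0.13,-2.7],[0,0,0]],[0.3,[0.02,-0.13,-3.3],[0,0,0]],[0.3,[0.02,-0.13,-3.5],[0,0,0]]]'
python3 -m crank '[[0.7,[0,0,0],[0,0,0]],[0.9,[0,0,0],[0,0,0]],[0.9,[0,0,0],[0,0,0]],[0.9,[0,0,0],[0,0,0]]]' 40
```

```text
time: 8.02
tool_pos: [0.5068, 0.443, 0.0172]
tcp_rot: [-0.001, 0.058, 0.998, -0.001]
ft_force: [0.3, -0.5, -0.5]
gripper_width: 0.0597
gripper_force: 0.0
time: 8.52
tool_pos: [0.5082, 0.4472, 0.0199]
tcp_rot: [0.001, 0.058, 0.998, 0.002]
ft_force: [-0.0, 5.9, 2.5]
gripper_width: 0.0206
gripper_force: 39.6
```

```bash
python3 -m crank '[[0.9,[0,0.1,0.3],[0,0,0]],[0.9,[0,0.1,0.8],[0,0,0]],[0.9,[0,0.1,1.5],[0,0,0]],[0.9,[0,0.1,1.5],[0,0,0]],[0.9,[0,0.1,1.5],[0,0,0]]]'
python3 - <<'E'
from h import *
from rig import ctrl,cams
st=ctrl.state();a=cams.snapshot("side");w=cams.snapshot("wrist")
A=cv2.resize(a["color"][105:235,220:350,::-1],(390,390),interpolation=cv2.INTER_CUBIC)
im=cv2.resize(w["color"][...,::-1],(504,378))
c=np.zeros((390,800,3),np.uint8);c[:390,:390]=A;c[:378,400:]=im[:,52:452];cv2.imwrite("pics/s4.png",c)
np.savez("w2.npz",**w);np.savez("side2.npz",**a)
E
```

```text
time: 9.15
tool_pos: [0.5072, 0.4469, 0.0629]
tcp_rot: [-0.0, 0.058, 0.998, -0.0]
ft_force: [0.3, -0.3, -1.7]
gripper_width: 0.0206
gripper_force: 39.3
```

View pics/s4.png

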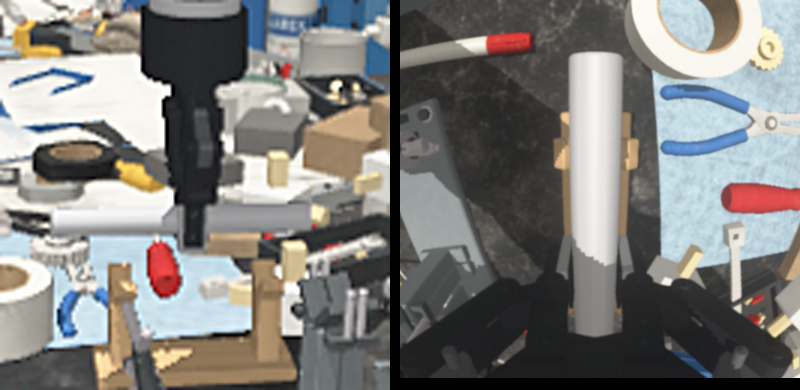

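The bar is held level with the fingertips reaching below it. I'll compute the grip offset and bar axis height from the side view (ends at px (236.7,178.3) and (323.7,177.3)).

Run:
```python
from h import *
from rig import ctrl
np.set_printoptions(precision=4,suppress=True)
S=dict(np.load("side2.npz"));st=ctrl.state();g=np.array(st["tool_pos"]);print(g)
R=q2R(st["tcp_rot"]);b=-R[:,0];b[2]=0;b/=np.linalg.norm(b);n=np.array([-b[1],b[0],0]);print("yaw",np.arctan2(b[1],b[0]))
P=[]
for uv in((236.7,178.3),(323.7,177.3)):
    o,r=ray(S,*uv);p=o+r*((g-o)@n)/(r@n);P.append(p);print(p,(p-g)@b)
print("mid offset from tool",(sum(P)/2-g)@b,"len",np.linalg.norm(P[1]-P[0]))
# stand angle from side1: near-prong tip & hinge
S1=dict(np.load("side1.npz"));ax=np.array([np.cos(.062),np.sin(.062)]);ny=np.array([-ax[1],ax[0]]);o=np.array([.510,.287])
for th in(-.3,-.2,-.1,0,.1):
    for y in(-.02,.02):
        xy=o+ax*(-.07+.087*np.sin(th))+ny*y;print(th,y,(proj(S1,[*xy,.042+.087*np.cos(th)])-[225,155])*3)
```

```text
[0.507  0.4467 0.0623]
yaw -0.11623353614390478
[0.407  0.4584 0.125 ] -0.10064276221344277
[0.598  0.4361 0.1212] 0.0916303875128281
mid offset from tool -0.004506187350307345 len 0.19231061604757288
-0.3 -0.02 [104.3885 183.9003]
-0.3 0.02 [ 86.8065 156.9352]
-0.2 -0.02 [118.2154 178.9134]
-0.2 0.02 [100.0679 152.2182]
-0.1 -0.02 [132.2545 175.2244]
-0.1 0.02 [113.5441 148.7551]
0 -0.02 [146.3429 172.8657]
0 0.02 [127.0795 146.5764]
0.1 -0.02 [160.3196 171.8519]
0.1 0.02 [140.5202 145.6953]
```

```bash
python3 -m crank '[[0.9,[0,-0.3,0.8],[0,0,0.2]],[0.9,[-0.1,-1.2,1.6],[0,0,0.5]],[0.9,[-0.2,-2.4,1.6],[0,0,0.8]],[0.9,[-0.3,-3.6,1.6],[0,0,1.1]],[0.9,[-0.45,-4.6,1.6],[0,0,1.28]]]'
```

```text
time: 9.88
tool_pos: [0.4936, 0.3073, 0.1105]
tcp_rot: [-0.0, -0.031, 1.0, -0.001]
ft_force: [1.2, 0.4, -1.2]
gripper_width: 0.0209
gripper_force: 39.3
```

```bash
python3 -m crank '[[0.9,[-0.05,-0.75,0],[0,0,0]],[0.9,[-0.05,-0.75,0],[0,0,0]],[0.9,[-0.05,-0.75,0],[0,0,0]]]'
python3 - <<'E'
from h import *
from rig import ctrl,cams
np.set_printoptions(precision=4,suppress=True)
st=ctrl.state();w=cams.snapshot("wrist");np.savez("w3.npz",**w);g=np.array(st["tool_pos"]);R=q2R(st["tcp_rot"]);b=-R[:,0]
ax=np.array([np.cos(.062),np.sin(.062)]);ny=np.array([-ax[1],ax[0]])
print(g,"yaw",np.arctan2(b[1],b[0]),"jig",(g[:2]-[.510,.287])@ax,(g[:2]-[.510,.287])@ny)
S=cams.snapshot("side");np.savez("side3.npz",**S)
top=cams.snapshot("top");np.savez("top3.npz",**top)
im=cv2.resize(w["color"][...,::-1],(504,378));im=im[:,52:452].copy()
A=cv2.resize(S["color"][125:255,235:365,::-1],(390,390),interpolation=cv2.INTER_CUBIC)
c=np.zeros((390,800,3),np.uint8);c[:390,:390]=A;c[:378,400:]=im;cv2.imwrite("pics/s5.png",c)
E
```

```text
time: 10.25
tool_pos: [0.4925, 0.2878, 0.111]
tcp_rot: [0.0, -0.031, 1.0, 0.0]
ft_force: [-0.5, 0.5, -1.0]
gripper_width: 0.0211
gripper_force: 39.3
[0.4925 0.2878 0.111 ] yaw 0.06292151411439853 jig -0.01744926273709011 0.0019060263171825121
```

View pics/s5.png

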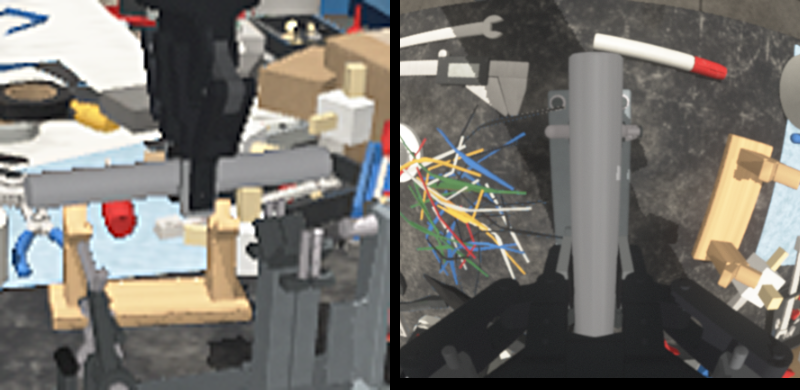

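The fork tips at (552,131) and (632,131) are centred at 592 and the bar at 596, so the bar is about 2 mm to +y, matching the computed 1.9 mm. I'll correct that and lower, feeling for the seat.

```bash
python3 -m crank '[[0.9,[0,-0.06,-0.3],[0,0,0]],[0.9,[0,-0.06,-0.7],[0,0,0]],[0.9,[0,-0.06,-1.1],[0,0,0]],[0.9,[0,-0.06,-1.3],[0,0,0]],[0.9,[0,-0.06,-1.3],[0,0,0]]]'
python3 -m crank '[[0.9,[0,0,-0.07],[0,0,0]],[0.9,[0,0,-0.1],[0,0,0]],[0.9,[0,0,-0.1],[0,0,0]]]'
```

```text
time: 11.02
tool_pos: [0.4921, 0.2847, 0.0714]
tcp_rot: [-0.0, -0.031, 1.0, -0.0]
ft_force: [-0.4, 0.0, -2.2]
gripper_width: 0.0212
gripper_force: 39.4
time: 11.4
tool_pos: [0.4925, 0.285, 0.0693]
tcp_rot: [0.0, -0.031, 1.0, 0.0]
ft_force: [0.3, 0.6, -0.7]
gripper_width: 0.021
gripper_force: 39.4
```

```bash
for i in 1 2; do python3 -m crank '[[0.9,[0,0,-0.05],[0,0,0]],[0.9,[0,0,-0.05],[0,0,0]]]' | egrep 'pos|ft_'; done
```

```text
tool_pos: [0.4923, 0.2849, 0.0675]
ft_force: [0.3, -0.1, -1.5]
tool_pos: [0.4926, 0.2845, 0.0662]
ft_force: [0.3, -1.3, 0.3]
```

```bash
for i in 1 2; do python3 -m crank '[[0.9,[0,0,-0.04],[0,0,0]],[0.9,[0,0,-0.04],[0,0,0]]]' | egrep 'pos|ft_'; done
```

```text
tool_pos: [0.4927, 0.2843, 0.0656]
ft_force: [-2.3, -3.6, 9.9]
tool_pos: [0.4928, 0.2841, 0.0652]
ft_force: [-3.9, -6.2, 18.5]
```

Seated and now pressing. I'll ease up, release so the bar settles, then re-grip lightly.

```bash
python3 -m crank '[[0.9,[0,0,0.08],[0,0,0]],[0.6,[0,-0.05,0.08],[0,0,0]],[0.6,[0,-0.05,0.08],[0,0,0]],[0.6,[0,-0.05,0.08],[0,0,0]]]'
python3 -m crank '[[0.8,[0,0,0],[0,0,0]],[0.9,[0,0,0],[0,0,0]],[0.9,[0,0,0],[0,0,0]],[0.9,[0,0,0],[0,0,0]]]' 20
```

```text
time: 12.9
tool_pos: [0.4923, 0.2836, 0.0659]
tcp_rot: [-0.0, -0.031, 1.0, 0.0]
ft_force: [-0.2, 0.3, -0.3]
gripper_width: 0.0344
gripper_force: 0.0
time: 13.4
tool_pos: [0.4923, 0.2837, 0.0661]
tcp_rot: [-0.0, -0.031, 1.0, 0.0]
ft_force: [-0.4, 2.1, -0.5]
gripper_width: 0.0214
gripper_force: 20.2
```

```bash
python3 -m crank '[[0.9,[0.05,0.003,0],[0,0,0]],[0.9,[0.1,0.006,0],[0,0,0]]]' | egrep 'pos|ft_'
python3 -m crank '[[0.9,[0.05,0.003,0],[0,0,0]],[0.9,[0.1,0.006,0],[0,0,0]]]' | egrep 'pos|ft_'
python3 -m crank '[[0.9,[0.05,0.003,0],[0,0,0]],[0.9,[0.1,0.006,0],[0,0,0]]]' | egrep 'pos|ft_'
```

```text
tool_pos: [0.4953, 0.2838, 0.0661]
ft_force: [-1.3, 1.4, 0.8]
tool_pos: [0.4984, 0.2839, 0.0661]
ft_force: [-2.0, 2.6, 1.5]
tool_pos: [0.5014, 0.2841, 0.0661]
ft_force: [-2.2, 3.2, 1.1]
```

```bash
for i in 1 2 3; do python3 -m crank '[[0.9,[0.02,0.002,0],[0,0,0]],[0.9,[0.04,0.003,0],[0,0,0]]]' | egrep 'pos|ft_'; done
```

```text
tool_pos: [0.5025, 0.2842, 0.0661]
ft_force: [-2.8, 3.1, 1.1]
tool_pos: [0.5038, 0.2843, 0.0661]
ft_force: [-1.8, 2.0, 2.0]
tool_pos: [0.505, 0.2843, 0.0661]
ft_force: [-2.1, 3.4, 1.1]
```

```bash
for i in 1 2 3; do python3 -m crank '[[0.9,[0.01,0.001,0],[0,0,0]],[0.9,[0.01,0.001,0],[0,0,0]]]' | egrep 'pos|ft_'; done
```

```text
tool_pos: [0.5053, 0.2844, 0.0661]
ft_force: [-2.2, 2.8, 1.3]
tool_pos: [0.5056, 0.2844, 0.0661]
ft_force: [-2.7, 3.6, 1.8]
tool_pos: [0.5059, 0.2844, 0.0661]
ft_force: [-3.0, 3.5, 1.8]
```

```bash
for i in 1 2 3; do python3 -m crank '[[0.9,[0.01,0.001,0],[0,0,0]],[0.9,[0.015,0.001,0],[0,0,0]]]' | egrep 'pos|ft_'; done
```

```text
tool_pos: [0.5063, 0.2844, 0.0661]
ft_force: [-2.7, 3.6, 3.2]
tool_pos: [0.5068, 0.2845, 0.0661]
ft_force: [-3.0, 2.9, 1.9]
tool_pos: [0.507, 0.2845, 0.0661]
ft_force: [-5.5, 3.9, 2.8]
```

```bash
python3 -m crank '[[0.9,[0.008,0.001,0],[0,0,0]],[0.9,[0.008,0.001,0],[0,0,0]]]' | egrep 'pos|ft_'
```

```text
tool_pos: [0.5069, 0.2845, 0.0661]
ft_force: [-5.0, 3.5, 3.5]
```

```bash
python3 -m crank '[[0.9,[0.015,0.001,0],[0,0,0]],[0.9,[0.015,0.001,0],[0,0,0]]]' | egrep 'pos|ft_'
```

```text
tool_pos: [0.5069, 0.2845, 0.0661]
ft_force: [-6.3, 3.5, 6.2]
```

```bash
python3 -m crank '[[0.9,[0.02,0.001,0],[0,0,0]],[0.9,[0.02,0.001,0],[0,0,0]]]' | egrep 'pos|ft_'
```

```text
tool_pos: [0.5069, 0.2844, 0.066]
ft_force: [-8.8, 3.2, 6.1]
```

Home: the position is blocked while the force rises to about 9 N. I'll release and withdraw straight up.

```bash
python3 -m crank '[[0.7,[-0.01,0,0],[0,0,0]],[0.5,[-0.01,0,0],[0,0,0]],[0.45,[-0.01,0,0],[0,0,0]],[0.45,[-0.01,0,0.2],[0,0,0]],[0.45,[-0.01,0,0.8],[0,0,0]]]'
python3 -m crank '[[0.45,[0,0,1],[0,0,0]],[0.45,[0,0,2.5],[0,0,0]],[0.45,[-0.5,1.5,3.5],[0,0,0]],[0.45,[-1,3.5,4],[0,0,0]],[0.45,[-1,3.5,4],[0,0,0]]]'
python3 - <<'E'
from h import *
from rig import ctrl,cams
S=cams.snapshot("side");T=cams.snapshot("top")
A=cv2.resize(S["color"][175:285,235:385,::-1],(525,385),interpolation=cv2.INTER_CUBIC)
B=cv2.resize(T["color"][135:255,265:345,::-1],(260,390),interpolation=cv2.INTER_CUBIC)
c=np.zeros((390,790,3),np.uint8);c[:385,:525]=A;c[:,528:788]=B;cv2.imwrite("pics/s6.png",c)
E
```

```text
time: 17.77
tool_pos: [0.5078, 0.2841, 0.0899]
tcp_rot: [-0.001, -0.031, 1.0, -0.0]
ft_force: [-0.1, 0.6, -0.4]
gripper_width: 0.0468
gripper_force: 0.0
time: 18.4
tool_pos: [0.4757, 0.3957, 0.2116]
tcp_rot: [0.0, -0.035, 0.999, 0.002]
ft_force: [-0.4, 0.2, -0.9]
gripper_width: 0.0471
gripper_force: 0.0
```

View pics/s6.png

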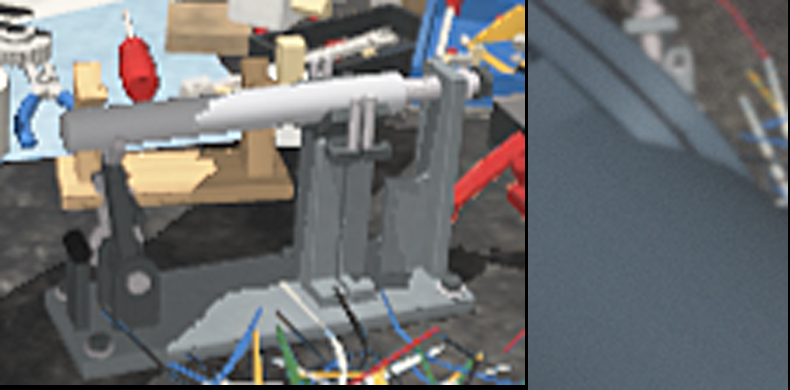

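The bar lies in the fork at (110,140) and in the V rest at (355,120). Its end at (408,90) meets the screw with no visible gap, and the stand is upright. I'm handing in.

```bash
python3 -c "
from rig import hand_in; print(hand_in())"
```

```text
the job is handed in; nothing more can be done
None
```

The job is handed in: the fork stand is snapped up against its stop, and the bar lies in the V rest and fork with its end pressed home on the stop screw; the push on the stop peaked at 8.8 N and the highest reading on the stand was 8.5 N, both under the 15 N limit.

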